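Switch on the gallery's listening stands in tour order

ROBOT

A 6-joint arm with a two-finger parallel gripper is mounted at the origin on the work surface. World frame = base frame: x ahead of the robot, y to its left, z up, the work surface at z = 0. Lengths are in m, angles in rad, forces in N, time in s.
With the tool pointing down it reaches from about 0.35 to 0.975 m from the base axis. Payload 4.9 kg.
Tool frame: the origin (TCP) lies at the very end of the fingers, on their centre line; the grasp point (between the pads) lies ctrl.hold_point_z behind it (ctrl.hold_point_z is the distance from the TCP to the grasp point, in m); z points along the fingers, y is the line along which they close (so a half turn about z gives the same grasp; the last joint's range is limited). The gripper opens to 85 mm and grips with 20 to 120 N. Pads are 22 mm wide; open, the fingers measure 114 mm over their backs; the gripper's body (76 mm by 85 mm) begins 54 mm behind the grasp point. The pads swing forward as they close: fully open they stand 13 mm farther back than shut.
Start: joints at [1.132, 0.053, 1.613, -0, 1.476, -0.119], TCP at [0.196, 0.593, 0.231] pointing down, gripper open.
Joint ranges: [-3.01, 3.01], [-1.01, 2.22], [0.06, 2.58], [-1.02, 4.17], [0.09, 2.62], [-3.14, 3.14]. Speed limits (rad/s): [2.57, 2.57, 3.14, 3.14, 3.14, 3.14].

INTERFACE

Orientations are given as a rotation vector (axis times angle).
In Python, from station import ctrl gives the robot as it stands. The module is installed in compiled form; this text tells all that it offers.
- The arm moves only by the tool jog_arm, never from a script. Its argument "deltas" is a list of rows, each a list of 3 entries, a list of its own where there are three numbers: the closure, from -1 (fully open) to 1 (shut), then the shift along the world's x, y, z scaled (see below), then the turn, a rotation vector about the world's x, y, z scaled (see below). A call has 1 to 12 rows; each row is the pose to reach, as a shift and turn from the pose commanded when the call began, turning the shorter way round; what a row does not reach only later rows make up. The controller multiplies each number of a shift by 0.4 m and each number of a turn by 180 degrees. A row lasts 1/12 s, in which the tool goes at most 41.7 mm and 7.16 degrees, less where a joint would pass 70% of its speed; a pose out of reach is approached as far as the arm can. A call with a number of a shift or a turn outside -1 to 1 is refused whole. A call with a gripper value outside its range is refused whole. The fingers move at their own pace and stop on an object; "squeeze" is the grip in N (left out, the last holds). Time passes only in rows, so rows that repeat a pose let the fingers close. It gives the time, the measured TCP pose, the force, the opening and the grip force at its end, in the units of the state.
- ctrl.get_obs(): the state, without advancing time (a new reading comes with each control period).
- ctrl.get_image(name): name is "side" or "top"; returns the picture (400x640x3 uint8, red, green, blue); there is no depth.
- ctrl.get_calibration(name): a dict with "K" (3x3 intrinsics, pixels), "extrinsics" (4x4, takes a point from world to camera coordinates). Camera axes: x right, y down, z forward; pixel columns grow to the right and rows downward; lengths in m; the calibration is good to about 2 mm. A picture is of the moment at which its call begins. get_calibration takes no time and is no camera call.
- ctrl.finish_job(): hands the job in; it is judged then, once.
The state is a dict: "t": time; "q": joint angles; "dq": joint speeds; "effort": joint torques, N m; "tool_pos": TCP position; "tool_rot": TCP orientation; "contact_force": force on the tool from outside, world axes, zero at the start; "wrist_torque": the same for the moment, N m; "opening": finger opening in m; "grip_force": force on a finger pad.
Only numpy, scipy, OpenCV 4.12 (cv2) and the standard library are available. Lean on these libraries where they do the work, as an engineer would, in place of code of your own. Each camera call takes 0.05 s, during which the arm holds its last target. There are 200 camera calls.

TASK

Switch on the three listening stands on the gallery table in tour order: with the fingertips press lightly on top of the plaster dome, then the square plaster mould block, then the plaster flask, so that each sinks half a centimetre or more with the plate under it and stays down. Only press the casts, none before its turn; do not lift, shift or tip them, do not push on the stands themselves, and leave the other things on the table alone.

Things in the scene. Friction and masses are not known exactly. Their poses are not given: they have to be found in the camera images.
- dome: white plaster dome, loose, on its stand: round base 80 mm across, 39 mm high, rounded with a small flat top 22 mm across at its centre. Origin at the centre of its underside, z up; its underside is 43 mm above the table while its plate is up. Mass 0.12 to 0.33 kg
- dome_stand: fixed wooden listening stand, 130 x 130 mm, 20 mm high, under the dome; a round dark steel plate 100 mm across and 6 mm thick lies above its middle with its top 43 mm above the table, and the dome rests within 10 mm of its centre. Origin at the centre of the stand's underside on the table
- dome_plate (a joint): how far the plate under the dome has sunk, in m: 0 up, 0.016 at its hard stop, which need not be reached; switched on beyond 0.004. It moves straight down under a light press on top of the dome: it begins to give way at 1 to 3.5 N, grows stiffer by about 0.3 N per mm (6 to 9 N at the stop), and stays where it is left when let go
- mould: square white plaster mould block, loose, on its stand: 68 x 68 x 52 mm high, flat top with four locating holes 11 mm wide, 8 mm deep, 24 mm in x and y from its centre; the middle of the top is flat. Origin at the centre of its underside, z up; its underside is 43 mm above the table while its plate is up. Mass 0.12 to 0.33 kg
- mould_stand: fixed wooden listening stand, 130 x 130 mm, 20 mm high, under the mould; a round dark steel plate 100 mm across and 6 mm thick lies above its middle with its top 43 mm above the table, and the mould rests within 10 mm of its centre. Origin at the centre of the stand's underside on the table
- mould_plate (a joint): how far the plate under the mould has sunk, in m: 0 up, 0.016 at its hard stop, which need not be reached; switched on beyond 0.004. It moves straight down under a light press on top of the mould: it begins to give way at 1 to 3.5 N, grows stiffer by about 0.3 N per mm (6 to 9 N at the stop), and stays where it is left when let go
- flask: round white plaster flask form, loose, on its stand: 82 mm high, foot 66 mm across, narrowing to a neck 28 mm across and a flat solid top 36 mm across. Origin at the centre of its underside, z up; its underside is 43 mm above the table while its plate is up. Mass 0.12 to 0.33 kg
- flask_stand: fixed wooden listening stand, 130 x 130 mm, 20 mm high, under the flask; a round dark steel plate 100 mm across and 6 mm thick lies above its middle with its top 43 mm above the table, and the flask rests within 10 mm of its centre. Origin at the centre of the stand's underside on the table
- flask_plate (a joint): how far the plate under the flask has sunk, in m: 0 up, 0.016 at its hard stop, which need not be reached; switched on beyond 0.004. It moves straight down under a light press on top of the flask: it begins to give way at 1 to 3.5 N, grows stiffer by about 0.3 N per mm (6 to 9 N at the stop), and stays where it is left when let go
- cup: loose terracotta cup, 68 mm across, 70 mm high, not part of the job; origin at the centre of its underside
- spool: loose wooden spool, 52 mm across, 50 mm high, not part of the job; origin at the centre of its underside
- brush: loose brush lying flat, beyond the stands, not part of the job; origin under the middle of the tool, its length along its x axis

How it is judged:
On the way, in this order (a step that is already met when the one before it is completed fails the run):
1. the dome is pressed with the fingers until its plate has sunk more than 4 mm, the later plates still up (value of joint dome_plate above 0.004 m and contact force between the fingers and dome above 0.3 N and value of joint each of mould_plate, flask_plate below 0.004 m), for 0.02 s.
2. the mould is pressed with the fingers until its plate has sunk more than 4 mm, the later plates still up (value of joint each of mould_plate, dome_plate above 0.004 m and contact force between the fingers and mould above 0.3 N and value of joint flask_plate below 0.004 m), for 0.02 s.
3. the flask is pressed with the fingers until its plate has sunk more than 4 mm (value of joint each of flask_plate, dome_plate, mould_plate above 0.004 m and contact force between the fingers and flask above 0.3 N), for 0.02 s.
At the end, for the whole second after the job is handed in: All three plates have sunk more than 4 mm (of 16); every cast stands at rest and upright (within 0.1 rad) on its plate, within 20 mm of the middle of its stand; cup, spool and brush are within 20 mm of where they began (value of joint each of dome_plate, mould_plate, flask_plate above 0.004 m and horizontal distance between dome and dome_stand below 0.02 m and horizontal distance between mould and mould_stand below 0.02 m and horizontal distance between flask and flask_stand below 0.02 m and angle between each of dome, mould, flask's own z axis and vertical below 0.1 rad and height (world z) of each of dome, mould, flask below 0.0405 m and linear speed of each of dome, mould, flask below 0.02 m/s and distance of each of cup, spool, brush from where it was at the start of the episode below 0.02 m); the robot touches nothing.
It fails at once if a cast is pressed down before its turn (mould before dome, or flask before mould) ((value of joint mould_plate above 0.004 m and value of joint dome_plate below 0.004 m) or (value of joint flask_plate above 0.004 m and value of joint mould_plate below 0.004 m)).
It fails at once if a cast is pressed hard (over 20 N) (contact force between the fingers and dome above 20 N or contact force between the fingers and mould above 20 N or contact force between the fingers and flask above 20 N).
It fails at once if a cast is lifted more than 8 mm above its place, shifted to more than 20 mm from the middle of its stand, or tipped more than 0.2 rad (horizontal distance between dome and dome_stand above 0.02 m or horizontal distance between mould and mould_stand above 0.02 m or horizontal distance between flask and flask_stand above 0.02 m or angle between any of dome, mould, flask's own z axis and vertical above 0.2 rad or height (world z) of any of dome, mould, flask above 0.051 m).
It fails at once if the robot pushes on a stand or its plate instead of the cast (over 2 N) (contact force between the fingers and dome_stand above 2 N or contact force between the fingers and mould_stand above 2 N or contact force between the fingers and flask_stand above 2 N).
It fails at once if another object on the table is moved more than 20 mm (distance of any of cup, spool, brush from where it was at the start of the episode above 0.02 m).
It also fails if it takes over 43 s, if anything falls off the work surface, if the arm or the gripper's body presses on something with over 40 N, if the wrist force passes 120 N, or if a joint passes its speed limit or range.

## Working session

There is one attempt and no reset: what is moved stays moved. The work goes in short steps, Python scripts to look and compute and a tool call to move; the robot and the scene stay as the last step left them, time stands still between calls to the robot, and variables do not carry over. Pictures are saved under pics/ and viewed, at most 10 in all, crops included, and the job is handed in when it is done.

Besides the shell and the picture viewer there is one more tool, called as name(argument=value, ...), one argument or row to a line, values as JSON. jog_arm: Moves the arm, as the interface text tells. Its arguments: {"type":"object","properties":{"deltas":{"type":"array","items":{"type":"array"}},"squeeze":{"type":"number"}},"required":["deltas"]}

```bash
mkdir -p pics; python3 - <<'E'
from station import ctrl
import cv2,numpy as np
for n in("top","side"):
    im=ctrl.get_image(n); cv2.imwrite(f"pics/{n}0.png",im[:,:,::-1])
    c=ctrl.get_calibration(n); print(n,np.round(c["K"],1).tolist(),np.round(c["extrinsics"],4).tolist())
o=ctrl.get_obs();print({k:np.round(v,3).tolist() for k,v in o.items()},ctrl.hold_point_z)
E
```

```text
top [[396.8, 0.0, 319.3], [0.0, 396.8, 196.9], [0.0, 0.0, 1.0]] [[0.0022, -0.9998, 0.0173, -0.0139], [-0.9851, -0.0052, -0.1719, 0.5751], [0.172, -0.0167, -0.985, 0.9357], [0.0, 0.0, 0.0, 1.0]]
side [[436.3, 0.0, 323.4], [0.0, 436.3, 196.6], [0.0, 0.0, 1.0]] [[0.7154, -0.6985, -0.018, -0.389], [-0.4111, -0.3999, -0.8192, 0.298], [0.565, 0.5934, -0.5732, 0.7838], [0.0, 0.0, 0.0, 1.0]]
{'t': 0.1, 'q': [1.132, 0.053, 1.614, 0.0, 1.476, -0.119], 'dq': [0.001, -0.0, -0.005, 0.001, -0.003, 0.001], 'effort': [-0.0, -39.491, -37.136, -0.0, 0.004, 0.0], 'tool_pos': [0.196, 0.593, 0.23], 'tool_rot': [-0.5, -3.101, 0.003], 'contact_force': [-0.23, 0.526, -0.041], 'wrist_torque': [0.021, -0.013, -0.043], 'grip_force': 0.0, 'opening': 0.086} 0.0187
```

View pics/top0.png

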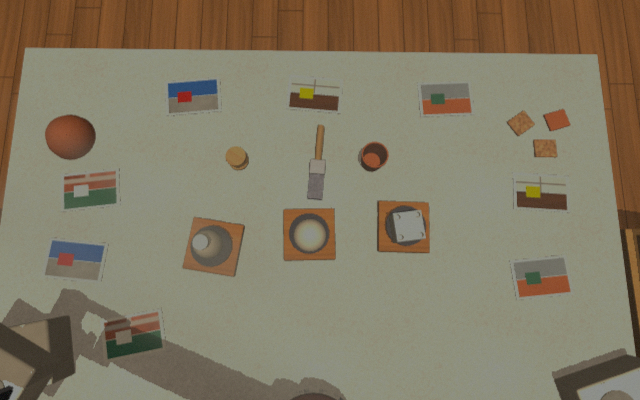

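View pics/side0.png

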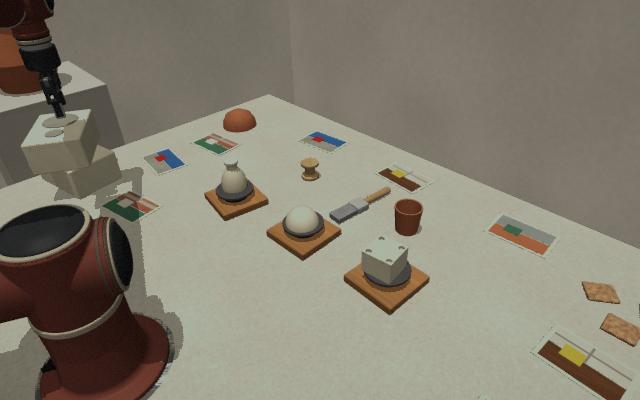

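The top view shows the flask (top at about 200,242), dome (309,235) and mould (409,227), with the cup at (373,157), spool at (236,158) and brush at (317,165). The side view shows the flask top at about (231,163), dome at (303,220) and mould top at (385,250). The arm is clear of all of them.

```bash
cat >h.py <<'E'
import cv2,numpy as np
from station import ctrl
C={n:ctrl.get_calibration(n) for n in("top","side")}
def ray(n,p):
    K,E=np.array(C[n]["K"]),np.array(C[n]["extrinsics"]);R,t=E[:3,:3],E[:3,3]
    return -R.T@t, R.T@np.linalg.solve(K,[p[0],p[1],1.])
def plane(n,p,z):
    o,d=ray(n,p); return o+d*(z-o[2])/d[2]
def tri(pt,ps):
    (a,u),(b,v)=ray("top",pt),ray("side",ps)
    s=np.linalg.lstsq(np.c_[u,-v],b-a,rcond=None)[0]
    A,B=a+u*s[0],b+v*s[1]; return (A+B)/2,np.linalg.norm(A-B)
def proj(n,P):
    K,E=np.array(C[n]["K"]),np.array(C[n]["extrinsics"]);q=K@(E[:3,:3]@np.array(P)+E[:3,3]);return q[:2]/q[2]
E
python3 - <<'E'
from h import *
for n,box in(("top",(180,195,440,285)),("side",(195,140,440,315))):
    im=cv2.imread(f"pics/{n}0.png"); x0,y0,x1,y1=box; hsv=cv2.cvtColor(im,cv2.COLOR_BGR2HSV)
    o=((hsv[...,0]<18)&(hsv[...,1]>130)&(hsv[...,2]>60)).astype(np.uint8)
    m=np.zeros_like(o);m[y0:y1,x0:x1]=o[y0:y1,x0:x1]
    for c in cv2.findContours(m,cv2.RETR_EXTERNAL,cv2.CHAIN_APPROX_NONE)[0]:
        if cv2.contourArea(c)<900: continue
        hull=cv2.convexHull(c); H=np.zeros_like(o);cv2.fillPoly(H,[hull],1)
        r=cv2.minAreaRect(hull)
        w=(H>0)&(hsv[...,2]>100)&(hsv[...,1]<90)
        N,L,S,ce=cv2.connectedComponentsWithStats(w.astype(np.uint8))
        k=1+np.argmax(S[1:,4])
        P=plane(n,r[0],.02)
        print(n,"stand",np.round(r[0],1),np.round(r[1],1),round(r[2]),P.round(3),"cast bbox",S[k],ce[k].round(1))
    s=3
    cv2.imwrite(f"pics/{n}crop.png",cv2.resize(im[y0:y1,x0:x1],None,fx=s,fy=s,interpolation=cv2.INTER_CUBIC))
E
```

```text
top stand [309. 234.] [50. 50.] 90 [0.485 0.013 0.02 ] cast bbox [294 220  32  31 779] [309.4 234.9]
top stand [403.  226.5] [51. 50.] 90 [ 0.505 -0.225  0.02 ] cast bbox [393 210  33  32 853] [408.9 225.6]
side stand [385.7 278.2] [70.4 54.1] 37 [ 0.498 -0.235  0.02 ] cast bbox [361 264  31  20 376] [377.8 271.1]
side stand [303.8 240. ] [38.1 73. ] 87 [ 0.459 -0.021  0.02 ] cast bbox [285 220  34  13 322] [301.8 225.7]
```

View pics/topcrop.png

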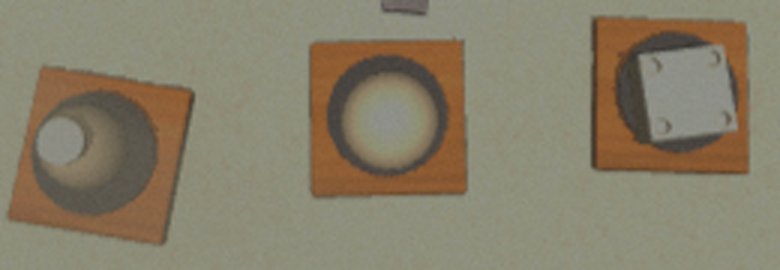

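View pics/sidecrop.png

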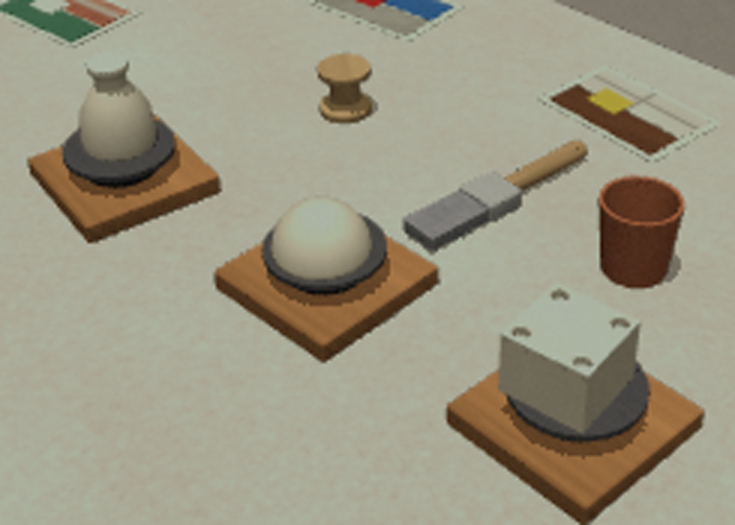

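The top crop puts the flask's top disc at full-image pixel (200.3, 242), the dome centre at about (309.4, 234.9) and the mould's top-face centre at about (409.2, 225.9). In the side crop, the flask top is at (230.8, 162.3), the mould-top centre at (385.3, 250) and the dome crest row at 205.3, with its axis column near 302.

```bash
python3 - <<'E'
from h import *
for n in C: print(n,ray(n,(320,200))[0].round(3))
print("flask",tri((200.3,242),(230.8,162.3)),plane("top",(200.3,242),.125).round(4))
print("mould",tri((409.1,225.8),(385.3,250)),plane("top",(409.1,225.8),.095).round(4))
f=lambda x,y:(180+x/3,195+y/3); g=lambda x,y:(195+x/3,140+y/3)
for a,b in zip([f(638,54),f(724,44),f(737,131),f(652,142)],[g(560,287),g(640,322),g(583,374),g(500,335)]): print(" corner",np.round(tri(a,b)[0],4),round(tri(a,b)[1],4))
d=plane("top",(309.4,234.9),.055);print("dome",d.round(4))
c=ray("side",(0,0))[0]; u=(d-c)[:2];u/=np.linalg.norm(u)
print("pred crest px",proj("side",[*(d[:2]+.011*u),.082]),"base c",proj("side",[*d[:2],.043]))
for z in(.07,.082,.095): print(z,proj("side",[*(d[:2]+.011*u),z]))
# plate centres (dark ellipse in top crop)
for nm,p in(("flask",(98,152)),("dome",(388,115)),("mould",(677,93))): print("plate",nm,plane("top",f(*p),.043).round(3))
im=cv2.imread("pics/top0.png");hsv=cv2.cvtColor(im,cv2.COLOR_BGR2HSV)
for nm,p in(("cup",(374,155)),("spool",(236,157)),("brush far",(320,126)),("brush near",(316,198))): print(nm,plane("top",p,.05).round(3))
E
```

```text
top [0.406 0.005 1.021]
side [-0.042 -0.618  0.686]
flask (array([0.46007831, 0.25708558, 0.1157807 ]), np.float64(0.003215369678785983)) [0.4582 0.2554 0.125 ]
mould (array([ 0.50071399, -0.22404375,  0.08980879]), np.float64(0.0020680231020849685)) [ 0.4994 -0.222   0.095 ]
 corner [ 0.5323 -0.1874  0.0866] 0.0043
 corner [ 0.5385 -0.2537  0.0917] 0.0007
 corner [ 0.4696 -0.2599  0.095 ] 0.0003
 corner [ 0.4618 -0.1946  0.0917] 0.0024
dome [0.4803 0.0122 0.055 ]
pred crest px [299.46877539 206.06254005] base c [300.44690064 222.01074206]
0.07 [299.71998816 210.15853092]
0.082 [299.46877539 206.06254005]
0.095 [299.19279321 201.56268734]
plate flask [0.454 0.248 0.043]
plate dome [0.485 0.012 0.043]
plate mould [ 0.504 -0.226  0.043]
cup [ 0.684 -0.15   0.05 ]
spool [0.676 0.198 0.05 ]
brush far [ 0.76  -0.013  0.05 ]
brush near [ 0.572 -0.004  0.05 ]
```

The heights agree with the text: mould top about 0.09 m, flask top about 0.12 m, and dome crest row 205.3 measured against 206.1 predicted. Targets are dome (0.480, 0.012), mould (0.500, -0.223) and flask (0.459, 0.256). First I'll move over towards the dome with the fingers shut.

jog_arm(
  deltas=[
    [1,[0.02,-0.04,0],[0,0,0]],
    [1,[0.06,-0.12,0],[0,0,0]],
    [1,[0.1,-0.2,0],[0,0,0]],
    [1,[0.14,-0.28,0],[0,0,0]],
    [1,[0.18,-0.36,0],[0,0,0]],
    [1,[0.22,-0.45,0],[0,0,0]],
    [1,[0.26,-0.54,0],[0,0,0]],
    [1,[0.3,-0.62,0],[0,0,0]],
    [1,[0.34,-0.69,0],[0,0,0]],
    [1,[0.355,-0.725,0],[0,0,0]],
    [1,[0.355,-0.725,0],[0,0,0]],
  ],
  squeeze=20,
)

```text
t: 1.02
tool_pos: [0.3394, 0.3009, 0.2309]
tool_rot: [0.507, 3.1, -0.001]
contact_force: [-0.8, -0.6, -0.1]
opening: -0.0003
grip_force: 0.0
```

jog_arm(
  deltas=[
    [1,[0.02,-0.04,0],[0,0,0]],
    [1,[0.06,-0.12,0],[0,0,0]],
    [1,[0.1,-0.2,0],[0,0,0]],
    [1,[0.14,-0.28,0],[0,0,0]],
    [1,[0.18,-0.36,0],[0,0,0]],
    [1,[0.22,-0.45,0],[0,0,0]],
    [1,[0.26,-0.54,-0.05],[0,0,0]],
    [1,[0.3,-0.62,-0.1],[0,0,0]],
    [1,[0.34,-0.69,-0.18],[0,0,0]],
    [1,[0.351,-0.722,-0.24],[0,0,0]],
    [1,[0.351,-0.722,-0.28],[0,0,0]],
    [1,[0.351,-0.722,-0.28],[0,0,0]],
  ],
)

```text
t: 2.02
tool_pos: [0.4758, 0.0147, 0.1142]
tool_rot: [-0.501, -3.092, -0.0]
contact_force: [-1.8, 0.7, -0.9]
opening: -0.0001
grip_force: 0.0
```

jog_arm(
  deltas=[
    [1,[0,0,0],[0,0,0]],
    [1,[0,0,0],[0,0,0]],
    [1,[0,0,0],[0,0,0]],
  ],
)

```text
t: 2.27
tool_pos: [0.48, 0.0152, 0.1213]
tool_rot: [0.497, 3.099, 0.0]
contact_force: [0.7, -0.4, 0.1]
opening: 0.0003
grip_force: 0.0
```

```bash
python3 - <<'E'
from h import *
o=ctrl.get_obs();print(o["tool_pos"],o["contact_force"])
a=ctrl.get_image("top")[185:295,250:370,::-1];b=ctrl.get_image("side")[150:260,250:370,::-1]
cv2.imwrite("pics/d1.png",cv2.resize(np.hstack([a,b]),None,fx=3.3,fy=3.3,interpolation=cv2.INTER_CUBIC))
E
```

```text
[0.48002908 0.0152175  0.12126991] [ 0.72389327 -0.38393074  0.12148586]
```

View pics/d1.png

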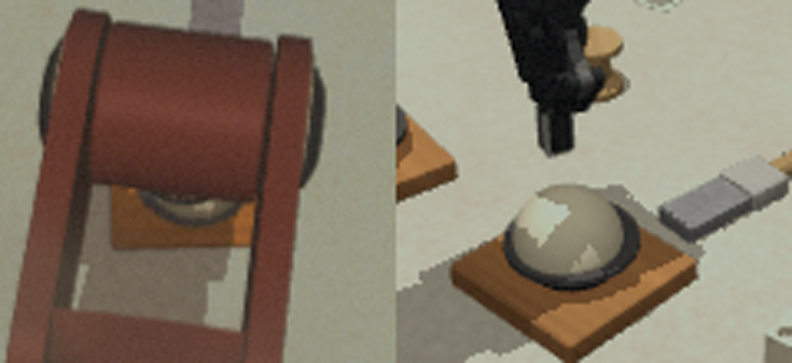

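The side view shows the fingertips above the dome, with the tip at about (298, 195) and the dome axis near column 301. I'll shift 4 mm towards -y and come down.

jog_arm(
  deltas=[
    [1,[0.002,-0.009,0],[0,0,0]],
    [1,[0.002,-0.009,-0.01],[0,0,0]],
    [1,[0.002,-0.009,-0.02],[0,0,0]],
    [1,[0.002,-0.009,-0.03],[0,0,0]],
    [1,[0.002,-0.009,-0.04],[0,0,0]],
    [1,[0.002,-0.009,-0.05],[0,0,0]],
    [1,[0.002,-0.009,-0.06],[0,0,0]],
    [1,[0.002,-0.009,-0.068],[0,0,0]],
    [1,[0.002,-0.009,-0.074],[0,0,0]],
    [1,[0.002,-0.009,-0.078],[0,0,0]],
    [1,[0.002,-0.009,-0.08],[0,0,0]],
    [1,[0.002,-0.009,-0.08],[0,0,0]],
  ],
)

```text
t: 3.37
tool_pos: [0.4796, 0.0109, 0.0872]
tool_rot: [-0.5, -3.101, 0.0]
contact_force: [0.1, -0.6, -0.3]
opening: -0.0003
grip_force: 0.0
```

jog_arm(
  deltas=[
    [1,[0,0,-0.002],[0,0,0]],
    [1,[0,0,-0.005],[0,0,0]],
    [1,[0,0,-0.007],[0,0,0]],
    [1,[0,0,-0.01],[0,0,0]],
    [1,[0,0,-0.01],[0,0,0]],
    [1,[0,0,-0.01],[0,0,0]],
  ],
)

```text
t: 3.87
tool_pos: [0.4796, 0.0109, 0.0832]
tool_rot: [-0.5, -3.101, -0.0]
contact_force: [-0.1, 0.3, -0.9]
opening: 0.0002
grip_force: 0.0
```

jog_arm(
  deltas=[
    [1,[0,0,-0.002],[0,0,0]],
    [1,[0,0,-0.005],[0,0,0]],
    [1,[0,0,-0.007],[0,0,0]],
    [1,[0,0,-0.01],[0,0,0]],
    [1,[0,0,-0.01],[0,0,0]],
  ],
)

```text
t: 4.28
tool_pos: [0.4799, 0.0109, 0.0796]
tool_rot: [0.5, 3.101, 0.0]
contact_force: [-0.7, -0.4, 3.8]
opening: 0.0001
grip_force: 1.7
```

jog_arm(
  deltas=[
    [1,[0,0,-0.002],[0,0,0]],
    [1,[0,0,-0.005],[0,0,0]],
    [1,[0,0,-0.007],[0,0,0]],
    [1,[0,0,-0.01],[0,0,0]],
    [1,[0,0,-0.01],[0,0,0]],
  ],
)

```text
t: 4.7
tool_pos: [0.4799, 0.0109, 0.0753]
tool_rot: [0.5, 3.101, 0.0]
contact_force: [-0.8, 0.8, 3.5]
opening: 0.0001
grip_force: 2.0
```

jog_arm(
  deltas=[
    [1,[0,0,-0.002],[0,0,0]],
    [1,[0,0,-0.005],[0,0,0]],
    [1,[0,0,-0.007],[0,0,0]],
    [1,[0,0,-0.009],[0,0,0]],
    [1,[0,0,-0.009],[0,0,0]],
  ],
)

```text
t: 5.12
tool_pos: [0.4799, 0.0109, 0.072]
tool_rot: [0.5, 3.101, 0.0]
contact_force: [-1.9, 0.3, 5.2]
opening: 0.0004
grip_force: 2.6
```

jog_arm(
  deltas=[
    [1,[0,0,0.01],[0,0,0]],
    [1,[0,0,0.03],[0,0,0]],
    [1,[0,0,0.08],[0,0,0]],
    [1,[0,0,0.15],[0,0,0]],
    [1,[0,0,0.22],[0,0,0]],
    [1,[0,0,0.25],[0,0,0]],
    [1,[0.01,-0.06,0.25],[0,0,0]],
    [1,[0.02,-0.16,0.25],[0,0,0]],
    [1,[0.03,-0.26,0.25],[0,0,0]],
    [1,[0.04,-0.36,0.25],[0,0,0]],
    [1,[0.045,-0.45,0.25],[0,0,0]],
    [1,[0.05,-0.5,0.25],[0,0,0]],
  ],
)

```text
t: 6.12
tool_pos: [0.4992, -0.1924, 0.1711]
tool_rot: [-0.504, -3.101, 0.001]
contact_force: [-0.2, 0.0, -0.0]
opening: 0.0002
grip_force: 0.0
```

jog_arm(
  deltas=[
    [1,[0,-0.04,0],[0,0,0]],
    [1,[0,-0.075,-0.02],[0,0,0]],
    [1,[0,-0.078,-0.06],[0,0,0]],
    [1,[0,-0.078,-0.1],[0,0,0]],
    [1,[0,-0.078,-0.13],[0,0,0]],
    [1,[0,-0.078,-0.15],[0,0,0]],
    [1,[0,-0.078,-0.15],[0,0,0]],
    [1,[0,-0.078,-0.15],[0,0,0]],
    [1,[0,-0.078,-0.15],[0,0,0]],
  ],
)

```text
t: 6.87
tool_pos: [0.5002, -0.2203, 0.1125]
tool_rot: [0.499, 3.1, -0.001]
contact_force: [-0.9, -0.6, 0.6]
opening: 0.0001
grip_force: 0.0
```

```bash
python3 - <<'E'
from h import *
o=ctrl.get_obs();print(o["tool_pos"],o["contact_force"])
a=ctrl.get_image("top")[185:275,275:435,::-1];b=ctrl.get_image("side")[190:310,260:435,::-1]
A=cv2.resize(a,(640,360),interpolation=cv2.INTER_CUBIC)[:,:330];B=cv2.resize(b,None,fx=2.57,fy=3*1.0,interpolation=cv2.INTER_CUBIC)
cv2.imwrite("pics/m1.png",np.hstack([A,B]))
print("tip px",proj("side",o["tool_pos"]),"mould top",proj("side",[.5,-.223,.095]))
E
```

```text
[ 0.50024778 -0.22032578  0.11251041] [-0.86071156 -0.56245076  0.58109637]
tip px [383.90476833 240.82703498] mould top [384.32847011 248.10666155]
```

View pics/m1.png

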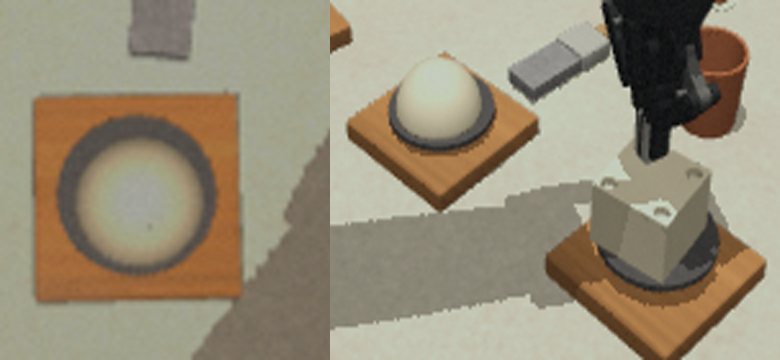

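The dome's plate is now close above its stand and the dome is still centred (side px about 302, 225). The fingertips stand over the middle of the mould top, at about side px (385, 242). Now I'll press the mould.

jog_arm(
  deltas=[
    [1,[0,-0.005,-0.008],[0,0,0]],
    [1,[0,-0.005,-0.016],[0,0,0]],
    [1,[0,-0.005,-0.024],[0,0,0]],
    [1,[0,-0.005,-0.03],[0,0,0]],
    [1,[0,-0.005,-0.034],[0,0,0]],
    [1,[0,-0.005,-0.036],[0,0,0]],
    [1,[0,-0.005,-0.036],[0,0,0]],
  ],
)

```text
t: 7.55
tool_pos: [0.4995, -0.2222, 0.0969]
tool_rot: [-0.5, -3.101, -0.0]
contact_force: [-0.3, 0.8, -1.2]
opening: -0.0001
grip_force: 0.0
```

jog_arm(
  deltas=[
    [1,[0,0,-0.003],[0,0,0]],
    [1,[0,0,-0.006],[0,0,0]],
    [1,[0,0,-0.009],[0,0,0]],
    [1,[0,0,-0.012],[0,0,0]],
    [1,[0,0,-0.015],[0,0,0]],
    [1,[0,0,-0.015],[0,0,0]],
  ],
)

```text
t: 8.05
tool_pos: [0.4999, -0.2224, 0.0915]
tool_rot: [0.5, 3.101, -0.0]
contact_force: [-1.0, 0.7, 2.8]
opening: 0.0004
grip_force: 1.2
```

jog_arm(
  deltas=[
    [1,[0,0,-0.003],[0,0,0]],
    [1,[0,0,-0.006],[0,0,0]],
    [1,[0,0,-0.009],[0,0,0]],
    [1,[0,0,-0.012],[0,0,0]],
    [1,[0,0,-0.015],[0,0,0]],
    [1,[0,0,-0.017],[0,0,0]],
    [1,[0,0,-0.017],[0,0,0]],
  ],
)

```text
t: 8.63
tool_pos: [0.4999, -0.2224, 0.0846]
tool_rot: [0.5, 3.101, -0.0]
contact_force: [-1.0, -0.1, 4.3]
opening: 0.0001
grip_force: 2.1
```

jog_arm(
  deltas=[
    [1,[0,0,0.01],[0,0,0]],
    [1,[0,0,0.03],[0,0,0]],
    [1,[0,0,0.08],[0,0,0]],
    [1,[0,0,0.15],[0,0,0]],
    [1,[0,0,0.22],[0,0,0]],
    [1,[0,0,0.29],[0,0,0]],
    [1,[-0.01,0.06,0.3],[0,0,0]],
    [1,[-0.02,0.16,0.3],[0,0,0]],
    [1,[-0.03,0.26,0.3],[0,0,0]],
    [1,[-0.04,0.36,0.3],[0,0,0]],
    [1,[-0.045,0.45,0.3],[0,0,0]],
    [1,[-0.05,0.5,0.3],[0,0,0]],
  ],
)

```text
t: 9.63
tool_pos: [0.4789, -0.0192, 0.2046]
tool_rot: [0.497, 3.102, 0.002]
contact_force: [0.9, 0.1, 0.2]
opening: 0.0001
grip_force: 0.0
```

jog_arm(
  deltas=[
    [1,[-0.01,0.09,0],[0,0,0]],
    [1,[-0.02,0.18,0],[0,0,0]],
    [1,[-0.03,0.27,0],[0,0,0]],
    [1,[-0.035,0.36,0],[0,0,0]],
    [1,[-0.04,0.45,0],[0,0,0]],
    [1,[-0.045,0.54,0],[0,0,0]],
    [1,[-0.05,0.62,0],[0,0,0]],
    [1,[-0.052,0.67,0],[0,0,0]],
    [1,[-0.052,0.69,0],[0,0,0]],
    [1,[-0.052,0.69,0],[0,0,0]],
    [1,[-0.052,0.69,0],[0,0,0]],
  ],
)

```text
t: 10.55
tool_pos: [0.4588, 0.2532, 0.2044]
tool_rot: [-0.5, -3.101, 0.001]
contact_force: [-0.9, -0.7, -0.6]
opening: -0.0001
grip_force: 0.0
```

jog_arm(
  deltas=[
    [1,[0,0.005,-0.02],[0,0,0]],
    [1,[0,0.005,-0.06],[0,0,0]],
    [1,[0,0.005,-0.1],[0,0,0]],
    [1,[0,0.005,-0.13],[0,0,0]],
    [1,[0,0.005,-0.145],[0,0,0]],
    [1,[0,0.005,-0.145],[0,0,0]],
    [1,[0,0.005,-0.145],[0,0,0]],
    [1,[0,0.005,-0.145],[0,0,0]],
  ],
)

```text
t: 11.22
tool_pos: [0.4596, 0.2557, 0.1475]
tool_rot: [0.501, 3.1, 0.001]
contact_force: [0.1, 0.5, 0.5]
opening: 0.0001
grip_force: 0.0
```

```bash
python3 - <<'E'
from h import *
o=ctrl.get_obs();print(o["tool_pos"],o["contact_force"])
b=ctrl.get_image("side")[120:315,195:440,::-1]
cv2.imwrite("pics/f1.png",cv2.resize(b,None,fx=3,fy=3,interpolation=cv2.INTER_CUBIC))
print("tip px",proj("side",o["tool_pos"]),"flask top",proj("side",[.4585,.2555,.125]))
E
```

```text
[0.45955335 0.2556747  0.14745622] [0.11480678 0.54191787 0.51349404]
tip px [228.56146005 151.82999372] flask top [229.50170036 159.65955007]
```

View pics/f1.png

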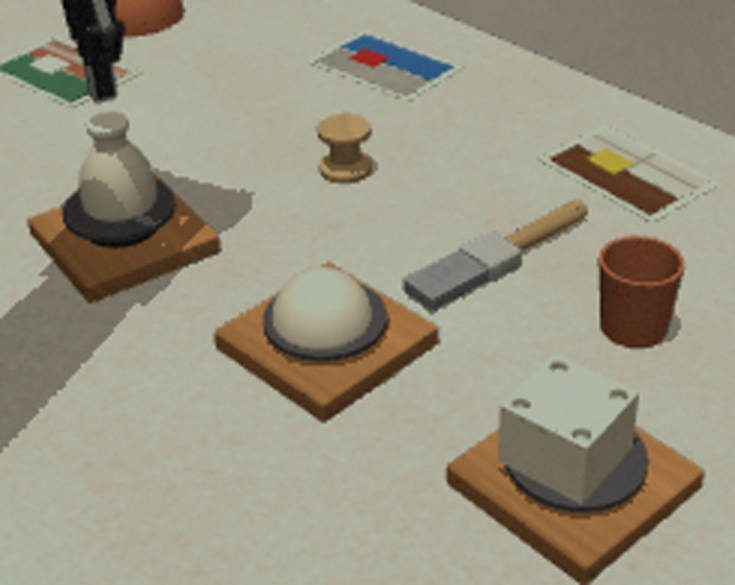

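The dome and mould are both down and upright, and the cup, spool and brush haven't moved. The fingertip is at side px (229, 152) above the flask top at (230.7, 161), so I'll nudge 2 mm towards -y and press.

jog_arm(
  deltas=[
    [1,[0,-0.006,-0.008],[0,0,0]],
    [1,[0,-0.006,-0.016],[0,0,0]],
    [1,[0,-0.006,-0.024],[0,0,0]],
    [1,[0,-0.006,-0.032],[0,0,0]],
    [1,[0,-0.006,-0.04],[0,0,0]],
    [1,[0,-0.006,-0.046],[0,0,0]],
    [1,[0,-0.006,-0.049],[0,0,0]],
    [1,[0,-0.006,-0.049],[0,0,0]],
  ],
)

```text
t: 11.93
tool_pos: [0.4586, 0.2532, 0.1263]
tool_rot: [-0.5, -3.101, 0.001]
contact_force: [-0.4, -0.9, -0.4]
opening: 0.0
grip_force: 0.0
```

jog_arm(
  deltas=[
    [1,[0,0,-0.003],[0,0,0]],
    [1,[0,0,-0.006],[0,0,0]],
    [1,[0,0,-0.009],[0,0,0]],
    [1,[0,0,-0.012],[0,0,0]],
    [1,[0,0,-0.015],[0,0,0]],
    [1,[0,0,-0.015],[0,0,0]],
  ],
)

```text
t: 12.43
tool_pos: [0.4591, 0.2534, 0.1212]
tool_rot: [0.5, 3.101, 0.001]
contact_force: [-0.1, -0.7, 3.0]
opening: -0.0001
grip_force: 1.5
```

jog_arm(
  deltas=[
    [1,[0,0,-0.003],[0,0,0]],
    [1,[0,0,-0.006],[0,0,0]],
    [1,[0,0,-0.009],[0,0,0]],
    [1,[0,0,-0.012],[0,0,0]],
    [1,[0,0,-0.015],[0,0,0]],
    [1,[0,0,-0.015],[0,0,0]],
  ],
)

```text
t: 12.93
tool_pos: [0.4591, 0.2534, 0.1151]
tool_rot: [0.5, 3.101, 0.001]
contact_force: [-0.5, -1.2, 4.9]
opening: -0.0004
grip_force: 2.2
```

jog_arm(
  deltas=[
    [1,[0,0,0.005],[0,0,0]],
    [1,[0,0,0.02],[0,0,0]],
    [1,[0,0,0.05],[0,0,0]],
    [1,[0,0,0.1],[0,0,0]],
    [1,[0,0,0.17],[0,0,0]],
    [1,[0,0,0.24],[0,0,0]],
    [1,[0,0,0.28],[0,0,0]],
    [1,[0,0,0.28],[0,0,0]],
    [1,[0,0,0.28],[0,0,0]],
  ],
)

```text
t: 13.68
tool_pos: [0.4595, 0.2535, 0.2286]
tool_rot: [0.5, 3.099, 0.002]
contact_force: [0.9, -0.2, -0.6]
opening: -0.0003
grip_force: 0.0
```

```bash
python3 - <<'E'
from h import *
o=ctrl.get_obs();print(o["t"],o["tool_pos"],o["contact_force"])
b=ctrl.get_image("side")[120:315,195:440,::-1]
cv2.imwrite("pics/e1.png",cv2.resize(b,None,fx=3,fy=3,interpolation=cv2.INTER_CUBIC))
E
```

```text
13.6833 [0.4595067  0.25354925 0.22864249] [ 0.86954783 -0.2357779  -0.55215997]
```

View pics/e1.png

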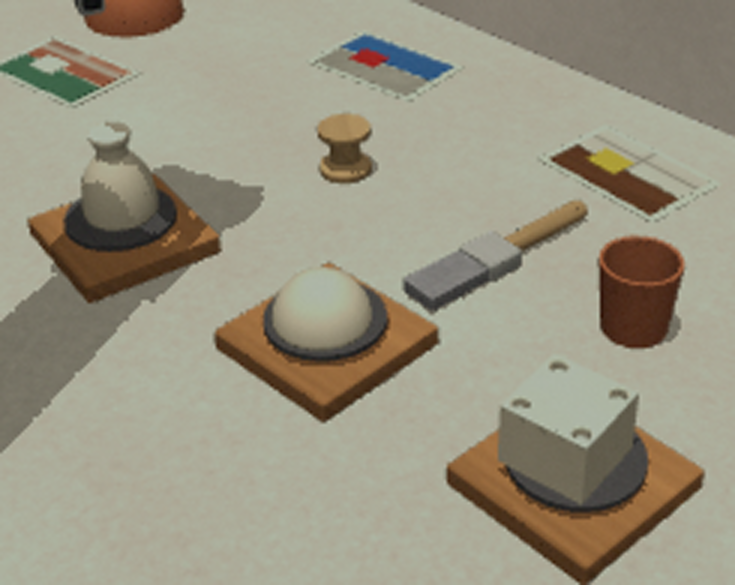

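All three plates are down (flask top now at side px about 231.5, 165), the casts are upright and the arm is clear, so I'm handing the job in.

```bash
python3 -c "
from station import ctrl
print(ctrl.finish_job())"
```

```text
the job is handed in; nothing more can be done
None
```

I pressed the dome, then the mould, then the flask; each sank about 10 mm at roughly 5 N and stayed down, and I handed the job in at about 13.7 s (the judge's result was not shown).

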